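# Put away the sharpening stones and grinding wheels

### The job

Sort the abrasives on the sharpening bench. Lay the dark grey stone flat in the middle of the white tray, lengthwise, and press down on it firmly but gently for a moment to feel that it lies flat; only then lay the brown stone squarely on top of it and press that one down in the same way. Set the pink grinding wheel upright (hub up) in the yellow bin and the green one in the blue bin without dropping them, before or after the stones, and leave the glue bottle, the steel ring and the small carton where they are.

Things in the scene. Friction and masses are not known exactly. Their poses are not given: they have to be found in the camera images.
- grey_stone: Dark grey, coarse sharpening stone, a loose block 100 x 40 x 24 mm thick, 0.22 kg, lying flat. Origin at the centre of its underside; x along its length, z up. Goes into the white tray first; then press straight down on it with 5 to 15 N for half a second, before the brown stone is on it.
- brown_stone: Reddish-brown, fine sharpening stone, a loose block 100 x 40 x 24 mm thick, 0.22 kg, lying flat. Origin at the centre of its underside; x along its length, z up. Goes on top of the grey stone, same direction, edges matching to about 10 mm; then press straight down on it with 5 to 15 N for half a second.
- pink_wheel: Pink grinding wheel lying flat and loose on the bench, about 0.18 kg: an abrasive disc 56 mm across and 26 mm thick, with a steel hub 26 mm across standing a further 20 mm up from its middle (46 mm overall), by which it is picked up. Origin at the centre of its underside, z up along the hub. Goes into the yellow bin.
- green_wheel: Dark green grinding wheel lying flat and loose on the bench, about 0.18 kg: an abrasive disc 56 mm across and 26 mm thick, with a steel hub 26 mm across standing a further 20 mm up from its middle (46 mm overall), by which it is picked up. Origin at the centre of its underside, z up along the hub. Goes into the blue bin.
- stone_tray: White plastic stone tray fixed to the bench, 134 x 74 mm outside, floor 6 mm thick, low rim 5 mm wide whose top is 12 mm above the bench (inside 124 x 64 mm, 6 mm deep). Origin at the centre of its underside, x along its length. Where it stands changes from start to start.
- yellow_bin: Yellow square open bin fixed to the bench, 98 x 98 mm outside, 26 mm high, 4 mm walls and 4 mm floor (90 x 90 mm inside). Origin at the centre of its underside, x and y along its sides. Where it stands changes from start to start.
- blue_bin: Blue square open bin fixed to the bench, 98 x 98 mm outside, 26 mm high, 4 mm walls and 4 mm floor (90 x 90 mm inside). Origin at the centre of its underside, x and y along its sides. Where it stands changes from start to start.
- glue: Small yellow glue bottle with a green cap, 30 mm across, 65 mm tall, standing loose among the things; to be left alone. Origin at the centre of its underside.
- flange: Loose steel ring (a wheel flange) 40 mm across, 18 mm hole, 10 mm thick, lying flat; to be left alone. Origin at the centre of its underside.
- carton: Small loose carton, yellow top with a blue band around its sides, 36 x 30 x 34 mm tall; to be left alone. Origin at the centre of its underside.
Things that resemble listed ones, but are neither listed nor needed, are in the scene too. There is more than one size of the yellow_bin; the job needs the smaller.

How it is judged:
By the outcome, as a careful person would: the job done as asked, in the order asked, and still so for the second after the job is handed in, with the robot touching nothing.
It also fails if it takes over 141 s, if anything falls off the work surface, if the arm or the gripper's body presses on something with over 40 N, if the wrist force passes 120 N, or if a joint passes its speed limit or range.

### The arm

A 7-joint arm with a two-finger parallel gripper is mounted at the origin on the work surface. World frame = base frame: x ahead of the robot, y to its left, z up, the work surface at z = 0. Lengths are in m, angles in rad, forces in N, time in s.
With the tool pointing down it reaches from about 0.4 to 0.85 m from the base axis. Payload 10.4 kg.
Tool frame: the origin (TCP) lies between the finger pads; the fingertips stand ahead of it and the grasp point (between the pads) lies 5 mm behind it (manip.tip_extent is the z of the fingertips in the tool frame, in m); z points along the fingers, y is the line along which they close (so a half turn about z gives the same grasp; the last joint's range is limited). The gripper opens to 85 mm and grips with 20 to 120 N. Pads are 22 mm wide; open, the fingers measure 114 mm over their backs; the gripper's body (76 mm by 85 mm) begins 54 mm behind the grasp point. The pads swing forward as they close: fully open they stand 13 mm farther back than shut.
Start: joints at [-1.348, 0.332, -0.065, 1.46, 0.022, 1.35, -0.088], TCP at [0.152, 0.606, 0.245] pointing down, gripper open.
Joint ranges: [-2.6, 2.6], [-0.5, 2.12], [-1.47, 1.34], [0.16, 2.42], [-1.27, 4.41], [0.06, 2.06], [-2.6, 2.6]. Speed limits (rad/s): [2.22, 2.22, 2.79, 2.79, 3.14, 3.14, 3.14].

### API

Orientations are given as a unit quaternion [x, y, z, w].
In Python, from workcell import status, viewer, manip gives the robot as it stands.
- The arm moves only by the tool play_rows, never from a script. Its argument "plan" is one flat list of numbers, 7 for each row, row after row: the turn, a rotation vector about the tool's x, y, z in degrees, then the shift along the tool's x, y, z in m, then the opening, from 0 (shut) to 1 (fully open). In form: [ax, ay, az, dx, dy, dz, grip, ax, ay, az, dx, dy, dz, grip, ...]. A call has 1 to 20 rows; each row is the pose to reach, as a shift and turn from the pose commanded when the call began, along the tool's axes at that moment; what a row does not reach only later rows make up. A row lasts 1/8 s, in which the tool goes at most 62.5 mm and 10.7 degrees, less where a joint would pass 70% of its speed; a pose out of reach is approached as far as the arm can. A call with a gripper value outside its range is refused whole. The fingers move at their own pace and stop on an object; "squeeze" is the grip in N (left out, the last holds). Time passes only in rows, so rows that repeat a pose let the fingers close. It gives the time, the measured TCP pose, the force, the opening and the grip force at its end, in the units of the state.
- status.get_obs(): the state, without advancing time (a new reading comes with each control period).
- viewer.camera(name): name is "scene" or "top"; returns the picture (480x640x3 uint8, red, green, blue); there is no depth.
- viewer.camera_model(name): a dict with "fx", "fy", "cx", "cy" (pixels), "R" (3x3) and "t" (3): a world point X has camera coordinates R X + t. Camera axes: x right, y down, z forward; pixel columns grow to the right and rows downward; lengths in m; the calibration is good to about 2 mm. A picture is of the moment at which its call begins. camera_model takes no time and is no camera call.
- manip.hand_in(): hands the job in; it is judged then, once.
The state is a dict: "clock": time; "joint_pos": joint angles; "joint_velocities": joint speeds; "tau": joint torques, N m; "position": TCP position; "ee_rot": TCP orientation; "ft_force": force on the tool from outside, world axes, zero at the start; "torque": the same for the moment, N m; "grip_width": opening from 0.0 (shut) to 1.0 (fully open); "grasp_force": force on a finger pad.
Only numpy, scipy, OpenCV 4.12 (cv2) and the standard library are available. Lean on these libraries where they do the work, as an engineer would, in place of code of your own. Each camera call takes 0.05 s, during which the arm holds its last target. There are 200 camera calls.

## Working session

There is one attempt and no reset: what is moved stays moved. The work goes in short steps, Python scripts to look and compute and a tool call to move; the robot and the scene stay as the last step left them, time stands still between calls to the robot, and variables do not carry over. Pictures are saved under pics/ and viewed, at most 14 in all, crops included, and the job is handed in when it is done.

Besides the shell and the picture viewer there is one more tool, called after "Request:" by a JSON object that holds its "api" and its "payload". play_rows: Moves the arm, as the interface text tells. Its arguments: {"type":"object","properties":{"plan":{"type":"array","items":{"type":"number"}},"squeeze":{"type":"number"}},"required":["plan"]}

```bash
mkdir -p pics; ls
python3 - <<'E'
from workcell import status, viewer, manip
import cv2
for n in("scene","top"):
    cv2.imwrite(f"pics/{n}0.png",viewer.camera(n)[:,:,::-1])
    print(viewer.camera_model(n))
print(status.get_obs(), manip.tip_extent)
E
```

```text
pics
{'fx': 466.1090621749815, 'fy': 466.1090621749815, 'cx': 320.02418120808994, 'cy': 244.92327521612458, 'R': array([[ 0.20186333,  0.97931521, -0.01388916],
       [ 0.55844863, -0.12673819, -0.81980032],
       [-0.80460321,  0.15773124, -0.57248103]]), 't': array([-0.08997622, -0.19967225,  1.36086262])}
{'fx': 585.0242856870692, 'fy': 585.0242856870692, 'cx': 319.71363976531944, 'cy': 234.3889369189205, 'R': array([[-0.01938527, -0.99979924,  0.00506866],
       [-0.98392696,  0.01817692, -0.17764383],
       [ 0.17751604, -0.00843086, -0.98408179]]), 't': array([-0.00776174,  0.44483695,  1.23700125])}
{'clock': 0.1, 'joint_pos': array([-1.3475996 ,  0.33282786, -0.06469118,  1.46088197,  0.02161959,
        1.34990144, -0.08850638]), 'joint_velocities': array([ 0.00068782, -0.00221509,  0.00079585, -0.00185043,  0.00043566,
        0.0013914 , -0.00128703]), 'tau': array([ 8.35790615e-04, -6.26750278e+01,  4.87586798e-02, -3.92420268e+01,
        1.63611380e-02,  7.15843649e-03,  1.24437361e-05]), 'position': array([0.1520147 , 0.60589192, 0.24457172]), 'ee_rot': array([ 1.22584567e-01,  9.92457851e-01, -6.60092445e-04, -4.00344416e-05]), 'ft_force': array([-0.17425155, -0.41664366,  0.73415141]), 'torque': array([0.084412  , 0.01669205, 0.00209529]), 'grasp_force': 0.0, 'grip_width': 1.0050648347615796} 0.014
```

View pics/top0.png

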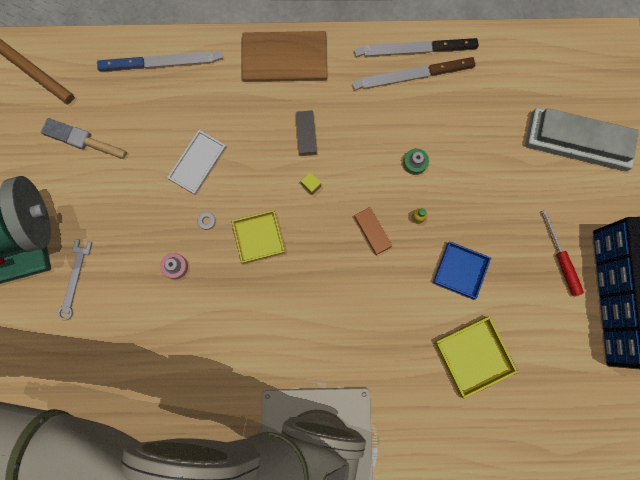

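View pics/scene0.png

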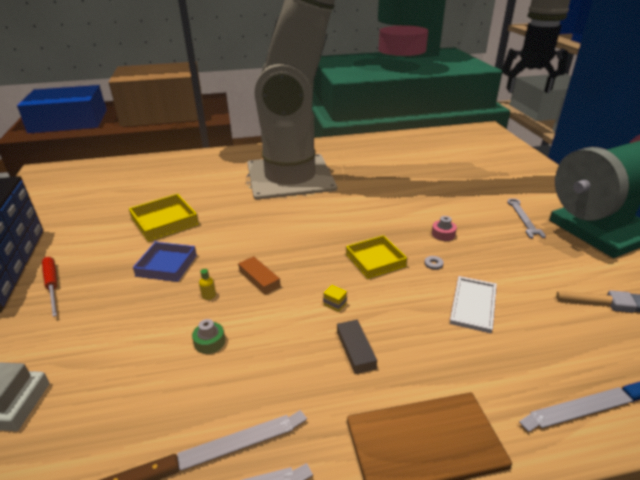

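The top view shows these, at (column, row):
- grey stone (306,133), brown stone (372,231), white tray (197,162)
- pink wheel (174,265), green wheel (416,161), blue bin (461,270)
- glue (419,215), ring (206,221), carton (311,183)

There are two yellow bins, one at (258,237) about 48 px wide and one at (475,357) about 65 px wide. The job needs the smaller, so it should be the one at (258,237). The grey block at (582,138) sits in its own holder and is too large to be the stone.

```bash
cat > h.py <<'E'
import cv2, numpy as np
from workcell import status, viewer, manip
def ray(n,uv,z):
    m=viewer.camera_model(n); R=np.array(m["R"]); C=-R.T@np.array(m["t"])
    uv=np.atleast_2d(np.asarray(uv,float))
    d=np.c_[(uv[:,0]-m["cx"])/m["fx"],(uv[:,1]-m["cy"])/m["fy"],np.ones(len(uv))]@R
    return (C+d*((z-C[2])/d[:,2])[:,None])[:,:2]
# name: lo hsv, hi hsv, top-view box x0,y0,x1,y1, plane height
T=dict(grey=((0,0,0),(180,75,95),(285,100,330,165),.012),
 brown=((3,150,60),(12,255,255),(345,200,400,262),.012),
 pink=((165,50,90),(180,255,255),(150,245,200,290),.013),
 green=((50,60,20),(90,255,255),(395,140,440,180),.013),
 tray=((0,0,140),(180,45,255),(160,122,234,200),.006),
 ybin=((24,170,60),(34,255,255),(222,200,294,270),.013),
 ybig=((24,170,60),(34,255,255),(425,305,525,405),.013),
 bbin=((100,120,40),(130,255,255),(425,235,500,305),.013),
 carton=((24,170,60),(34,255,255),(295,168,328,200),.03),
 glue=((20,100,30),(90,255,255),(405,200,435,228),.03),
 flange=((0,0,90),(180,50,255),(190,208,222,232),.005))
def measure(name,im,box=None,z=None):
    lo,hi,b,h=T[name]; b=box or b; z=h if z is None else z
    hsv=cv2.cvtColor(im[b[1]:b[3],b[0]:b[2]],cv2.COLOR_RGB2HSV)
    m=cv2.inRange(hsv,np.array(lo),np.array(hi))
    cs,_=cv2.findContours(m,cv2.RETR_EXTERNAL,cv2.CHAIN_APPROX_NONE)
    c=max(cs,key=cv2.contourArea).reshape(-1,2)+[b[0],b[1]]
    w=ray("top",cv2.convexHull(c).reshape(-1,2),z).astype(np.float32)*1000
    M=cv2.moments(w); ctr=np.array([M["m10"],M["m01"]])/M["m00"]
    (rc),(s),a=cv2.minAreaRect(w)
    if s[0]<s[1]: s=s[::-1]; a+=90
    return ctr,np.array(rc),s,(a+90)%180-90
E
python3 - <<'E'
from h import *
im=viewer.camera("top")
for k in T:
    c,r,s,a=measure(k,im); print(k,c.round(1),r.round(1),np.round(s,1),round(a,1))
cv2.imwrite("pics/crop.png",cv2.resize(im[90:290,150:500],None,fx=2.28,fy=2.28,interpolation=cv2.INTER_CUBIC)[:,:,::-1])
E
```

```text
grey [691.3  10.9] [691.5  11. ] [99.2 39. ] 4.2
brown [nan nan] [ 405.3 -141.6] [2.2 0. ] 88.9
pink [386.  308.4] [385.8 308.4] [53.5 51.1] 88.9
green [ 618.  -239.8] [ 618.1 -239.6] [54.9 52.3] 89.0
tray [627.2 263.6] [627.1 263.7] [134.3  73.8] -31.7
ybin [446.  166.8] [445.8 167.2] [54.5  8. ] 14.0
ybig [ 176.7 -345. ] [ 176.5 -344.9] [134.8 133.2] -66.7
bbin [ 364.4 -329.2] [ 364.3 -329. ] [100.7  99.4] -23.2
carton [555.2  11.5] [555.   11.7] [3.2 1.6] 43.2
glue [ 485.1 -237. ] [ 484.9 -236. ] [34.  33.7] -1.1
flange [488.3 238.8] [488.5 238.8] [37.1 36. ] 0.7h.py:27: RuntimeWarning: invalid value encountered in divide
  M=cv2.moments(w); ctr=np.array([M["m10"],M["m01"]])/M["m00"]
```

View pics/crop.png

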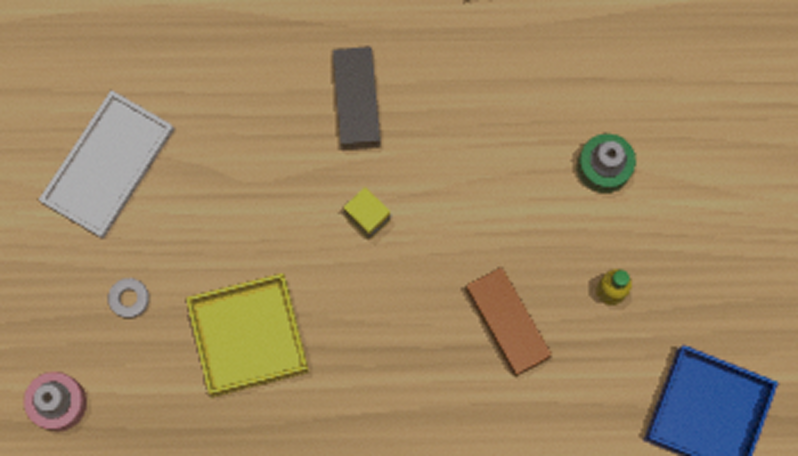

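The crop confirms the smaller yellow bin at crop (247,335), which is (258,237) in the full picture. The larger one measures 134 mm, so it is out. The stones, tray, wheels and blue bin are all clear. The brown stone and small yellow bin masks need fixing.

```bash
sed -i 's/brown=((3,150,60),(12,255,255)/brown=((0,120,40),(13,255,255)/; s/((24,170,60),(34,255,255)/((24,135,40),(36,255,255)/g' h.py
python3 - <<'E'
from h import *
im=viewer.camera("top")
hsv=cv2.cvtColor(im,cv2.COLOR_RGB2HSV)
for p in [(372,231),(258,237),(258,215),(311,182),(280,190)]: print(p,hsv[p[1],p[0]])
for k in("brown","ybin","carton"):
    c,r,s,a=measure(k,im); print(k,c.round(1),r.round(1),np.round(s,1),round(a,1))
E
```

```text
(372, 231) [ 12 142 153]
(258, 237) [ 30 158 170]
(258, 215) [ 23 175 111]
(311, 182) [ 30 160 171]
(280, 190) [ 17 104 171]
brown [ 455.7 -134.8] [ 456.2 -134.6] [101.   42.8] 27.1
ybin [448.  121.2] [447.9 121.2] [101.7  99.6] 13.4
carton [566.9   2. ] [566.9   1.9] [36.  28.9] 43.2
```

```bash
cat >> h.py <<'E'
from scipy.spatial.transform import Rotation as Ro
def go(*ts):
    """targets (x,y,z,yaw of tool y in deg), mm: prints turn (deg) and shift (m) from the pose now"""
    o=status.get_obs(); R=Ro.from_quat(o["ee_rot"])
    for x,y,z,f in ts:
        f=np.radians(f); c,s=np.cos(f),np.sin(f)
        D=Ro.from_matrix(np.array([[-s,c,0],[c,s,0],[0,0,-1]]))
        print(np.round((R.inv()*D).as_rotvec(degrees=True),1), np.round(R.inv().apply(np.array([x,y,z])/1000-o["position"]),4))
E
python3 - <<'E'
from h import *
go((386,308,120,60),(386,308,42,60))
E
```

```text
[-0.   0.  15.9] [-0.2995 -0.2321  0.1251]
[-0.   0.  15.9] [-0.2995 -0.232   0.2031]
```

Request:
{"api": "play_rows", "payload": {"plan": [0,0,2,-0.03,-0.023,0.0,1,0,0,5,-0.09,-0.07,0.02,1,0,0,8,-0.14,-0.11,0.05,1,0,0,10,-0.19,-0.15,0.08,1,0,0,13,-0.24,-0.19,0.1,1,0,0,15,-0.28,-0.22,0.12,1,0,0,16,-0.3,-0.232,0.125,1,0,0,16,-0.3,-0.232,0.125,1,0,0,16,-0.3,-0.232,0.14,1,0,0,16,-0.3,-0.232,0.16,1,0,0,16,-0.3,-0.232,0.18,1,0,0,16,-0.3,-0.232,0.195,1,0,0,16,-0.3,-0.232,0.2,1,0,0,16,-0.3,-0.232,0.2,1,0,0,16,-0.3,-0.232,0.2,1], "squeeze": 40}}

```text
clock: 2.08
position: [0.3869, 0.3086, 0.0459]
ee_rot: [0.259, 0.966, 0.001, 0.0]
ft_force: [0.7, 0.6, 0.6]
grip_width: 1.001
grasp_force: 0.0
```

Run:
```python
from h import *
im=viewer.camera("top"); print(manip.tip_extent)
a=im[200:320,110:270]; im2=viewer.camera("scene")[170:290,360:520]
cv2.imwrite("pics/p1.png",cv2.resize(np.vstack([a,im2]),None,fx=2.5,fy=2.5)[:,:,::-1])
go((386,308,42,60))
```

```text
0.014
[ 0.1  0.  -0.1] [ 0.0005 -0.0009  0.0039]
```

View pics/p1.png

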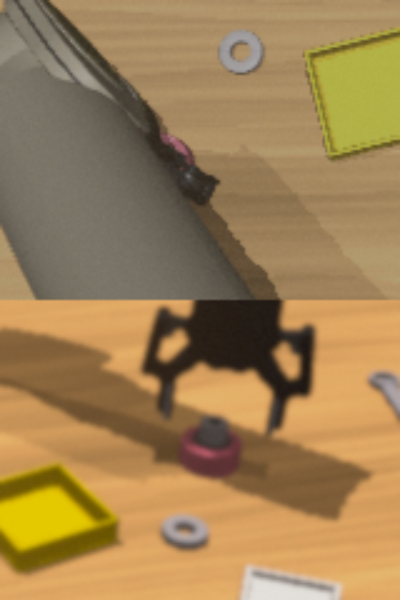

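The lower half (scene view) shows the open fingers straddling the pink wheel's hub at (212,432). The upper half has the wheel half hidden by the arm. I'll close and lift.

Request:
{"api": "play_rows", "payload": {"plan": [0,0,0,0,-0.001,0.003,1,0,0,0,0,-0.001,0.003,0.1,0,0,0,0,-0.001,0.003,0,0,0,0,0,-0.001,0.003,0,0,0,0,0,-0.001,0.003,0,0,0,0,0,-0.001,0.003,0,0,0,0,0,-0.001,0.003,0,0,0,0,0,-0.001,0.003,0,0,0,0,0,-0.001,-0.005,0,0,0,0,0,-0.001,-0.02,0,0,0,0,0,-0.001,-0.035,0,0,0,0,0,-0.001,-0.05,0,0,0,0,0,-0.001,-0.055,0,0,0,0,0,-0.001,-0.055,0,0,0,0,0,-0.001,-0.055,0], "squeeze": 40}}

```text
clock: 4.05
position: [0.3858, 0.3071, 0.0998]
ee_rot: [0.259, 0.966, -0.0, -0.0]
ft_force: [-0.3, 0.2, -2.3]
grip_width: 0.286
grasp_force: 39.4
```

Run:
```python
from h import *
print(status.get_obs()["ft_force"],manip.tip_extent)
go((448,121,100,60),(448,121,52,60))
```

```text
[-0.32472754  0.19369519 -2.33669506] 0.014
[-0.  -0.  -0.1] [-1.471e-01 -1.299e-01 -1.000e-04]
[-0.  -0.  -0.1] [-0.1471 -0.1299  0.0479]
```

Request:
{"api": "play_rows", "payload": {"plan": [0,0,0,-0.01,-0.01,0,0,0,0,0,-0.03,-0.028,0,0,0,0,0,-0.06,-0.053,0,0,0,0,0,-0.09,-0.08,0,0,0,0,0,-0.12,-0.106,0,0,0,0,0,-0.14,-0.124,0,0,0,0,0,-0.147,-0.13,0,0,0,0,0,-0.147,-0.13,0.01,0,0,0,0,-0.147,-0.13,0.025,0,0,0,0,-0.147,-0.13,0.04,0,0,0,0,-0.147,-0.13,0.048,0,0,0,0,-0.147,-0.13,0.051,0,0,0,0,-0.147,-0.13,0.052,0,0,0,0,-0.147,-0.13,0.053,0,0,0,0,-0.147,-0.13,0.0535,0,0,0,0,-0.147,-0.13,0.054,0,0,0,0,-0.147,-0.13,0.054,0]}}

```text
clock: 6.18
position: [0.4483, 0.1213, 0.0465]
ee_rot: [0.26, 0.966, 0.0, 0.0]
ft_force: [-0.1, -0.2, 0.8]
grip_width: 0.288
grasp_force: 39.9
```

Contact with the bin floor felt, so I release and lift.

Request:
{"api": "play_rows", "payload": {"plan": [0,0,0,0,0,0,0.5,0,0,0,0,0,0,0.8,0,0,0,0,0,0,0.8,0,0,0,0,0,-0.01,1,0,0,0,0,0,-0.03,1,0,0,0,0,0,-0.06,1,0,0,0,0,0,-0.085,1,0,0,0,0,0,-0.09,1,0,0,0,0,0,-0.09,1]}}

```text
clock: 7.3
position: [0.4481, 0.1212, 0.1363]
ee_rot: [0.259, 0.966, 0.0, 0.0]
ft_force: [-0.4, 0.7, 0.0]
grip_width: 1.002
grasp_force: 0.0
```

Run:
```python
from h import *
go((691,11,80,94.2),(691,11,24,94.2))
```

```text
[  0.    0.  -34.3] [-0.2654  0.0263  0.0563]
[  0.    0.  -34.3] [-0.2654  0.0263  0.1123]
```

Request:
{"api": "play_rows", "payload": {"plan": [0,0,-3,-0.02,0.002,0,1,0,0,-8,-0.06,0.006,0,1,0,0,-14,-0.11,0.011,0,1,0,0,-20,-0.16,0.016,0.01,1,0,0,-26,-0.21,0.021,0.03,1,0,0,-32,-0.25,0.025,0.05,1,0,0,-34.3,-0.265,0.026,0.056,1,0,0,-34.3,-0.265,0.026,0.056,1,0,0,-34.3,-0.265,0.026,0.07,1,0,0,-34.3,-0.265,0.026,0.09,1,0,0,-34.3,-0.265,0.026,0.105,1,0,0,-34.3,-0.265,0.026,0.112,1,0,0,-34.3,-0.265,0.026,0.112,1,0,0,-34.3,-0.265,0.026,0.112,1]}}

```text
clock: 9.05
position: [0.6909, 0.0108, 0.0249]
ee_rot: [-0.037, 0.999, 0.0, 0.001]
ft_force: [-0.7, 0.3, -0.5]
grip_width: 1.001
grasp_force: 0.0
```

Run:
```python
from h import *
a=viewer.camera("top")[70:220,180:380]; b=viewer.camera("scene")[270:420,270:470]
cv2.imwrite("pics/p2.png",cv2.resize(np.vstack([a,b]),None,fx=2,fy=2)[:,:,::-1])
go((691,11,24,94.2))
```

```text
[0.  0.1 0. ] [-0.0001  0.0002  0.001 ]
```

View pics/p2.png

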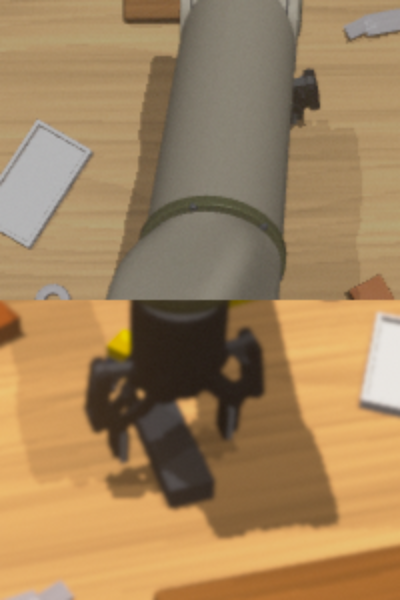

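The scene view shows the fingers on either side of the grey stone, whose end is at (185,490), with the gripper over its middle. I'll close and lift.

Request:
{"api": "play_rows", "payload": {"plan": [0,0,0,0,0,0.001,0.2,0,0,0,0,0,0.001,0,0,0,0,0,0,0.001,0,0,0,0,0,0,0.001,0,0,0,0,0,0,0.001,0,0,0,0,0,0,0.001,0,0,0,0,0,0,0.001,0,0,0,0,0,0,-0.005,0,0,0,0,0,0,-0.02,0,0,0,0,0,0,-0.04,0,0,0,0,0,0,-0.055,0,0,0,0,0,0,-0.055,0,0,0,0,0,0,-0.055,0], "squeeze": 50}}

```text
clock: 10.78
position: [0.6902, 0.011, 0.0789]
ee_rot: [-0.037, 0.999, 0.0, -0.0]
ft_force: [-1.1, -0.7, -2.6]
grip_width: 0.457
grasp_force: 51.8
```

Run:
```python
from h import *
im=viewer.camera("scene")[200:420,270:500]
cv2.imwrite("pics/p3.png",cv2.resize(im,None,fx=2.5,fy=2.5)[:,:,::-1])
go((627,263.5,80,58.3),(627,263.5,31,58.3))
```

```text
[-0.  -0.1 35.9] [ 0.0442  0.2565 -0.0014]
[-0.  -0.1 35.9] [0.0441 0.2565 0.0476]
```

View pics/p3.png

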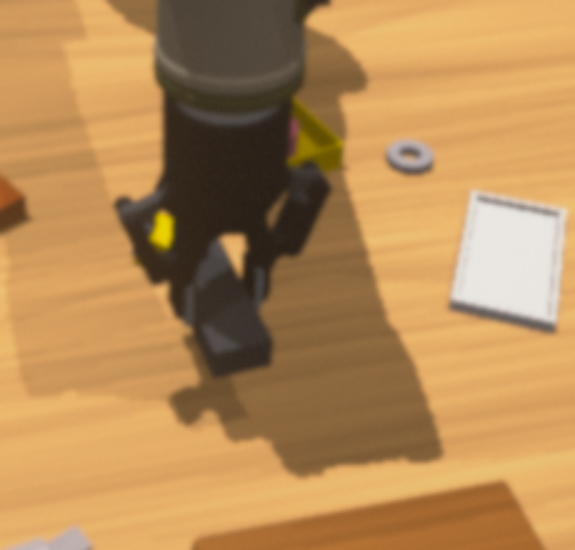

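The stone is held level (seen at (235,330)), clear of the bench. Next I carry it to the tray at tray height plus margin.

Request:
{"api": "play_rows", "payload": {"plan": [0,0,3,0.003,0.015,0,0,0,0,8,0.009,0.05,0,0,0,0,14,0.017,0.1,0,0,0,0,21,0.026,0.15,0,0,0,0,28,0.034,0.2,0,0,0,0,33,0.041,0.24,0,0,0,0,35.9,0.044,0.2565,0,0,0,0,35.9,0.044,0.2565,0,0,0,0,35.9,0.044,0.2565,0.01,0,0,0,35.9,0.044,0.2565,0.025,0,0,0,35.9,0.044,0.2565,0.035,0,0,0,35.9,0.044,0.2565,0.04,0,0,0,35.9,0.044,0.2565,0.04,0]}}

```text
clock: 12.45
position: [0.6276, 0.2632, 0.0389]
ee_rot: [0.273, 0.962, -0.0, -0.0]
ft_force: [0.6, -0.4, -1.2]
grip_width: 0.456
grasp_force: 51.8
```

Run:
```python
from h import *
a=viewer.camera("top")[110:210,130:270]; b=viewer.camera("scene")[240:340,410:550]
cv2.imwrite("pics/p4.png",cv2.resize(np.vstack([a,b]),None,fx=3,fy=3,interpolation=cv2.INTER_CUBIC)[:,:,::-1])
go((627,263.5,29,58.3))
```

```text
[0. 0. 0.] [ 0.0009 -0.0005  0.0107]
```

View pics/p4.png

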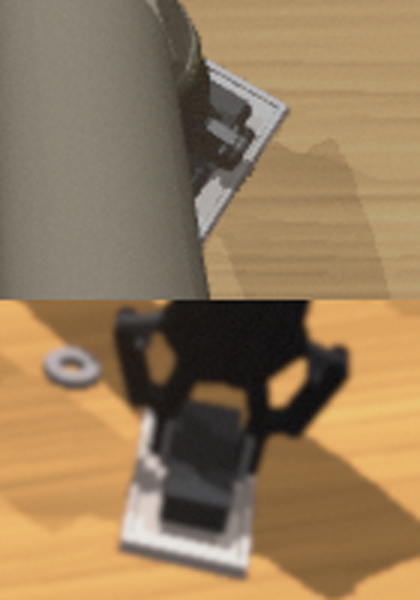

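The stone hangs over the middle of the tray, lined up with it (scene half, (205,470)). I lower it until it touches.

Request:
{"api": "play_rows", "payload": {"plan": [0,0,0,0.001,0,0.003,0,0,0,0,0.001,0,0.006,0,0,0,0,0.001,0,0.008,0,0,0,0,0.001,0,0.009,0,0,0,0,0.001,0,0.0095,0,0,0,0,0.001,0,0.01,0,0,0,0,0.001,0,0.01,0]}}

```text
clock: 13.42
position: [0.6269, 0.264, 0.0297]
ee_rot: [0.273, 0.962, 0.0, 0.0]
ft_force: [-3.0, -0.4, 2.0]
grip_width: 0.453
grasp_force: 52.2
```

Request:
{"api": "play_rows", "payload": {"plan": [0,0,0,0,0,0,0.5,0,0,0,0,0,0,0.6,0,0,0,0,0,0,0.7,0,0,0,0,0,0,0.7,0,0,0,0,0,-0.01,0.7,0,0,0,0,0,-0.03,0.7,0,0,0,0,0,-0.045,0.4,0,0,0,0,0,-0.05,0,0,0,0,0,0,-0.05,0,0,0,0,0,0,-0.05,0,0,0,0,0,0,-0.05,0,0,0,0,0,0,-0.05,0,0,0,0,0,0,-0.04,0,0,0,0,0,0,-0.03,0,0,0,0,0,0,-0.03,0], "squeeze": 20}}

```text
clock: 15.3
position: [0.6261, 0.2636, 0.0577]
ee_rot: [0.273, 0.962, -0.001, -0.001]
ft_force: [0.6, 0.6, 0.4]
grip_width: 0.002
grasp_force: 0.0
```

Run:
```python
from h import *
print(status.get_obs()["ft_force"],status.get_obs()["position"])
a=viewer.camera("top")[110:210,130:270]; b=viewer.camera("scene")[240:340,410:550]
cv2.imwrite("pics/p5.png",cv2.resize(np.vstack([a,b]),None,fx=3,fy=3,interpolation=cv2.INTER_CUBIC)[:,:,::-1])
```

```text
[0.57111031 0.57193149 0.3679726 ] [0.62605789 0.26362464 0.05771819]
```

View pics/p5.png

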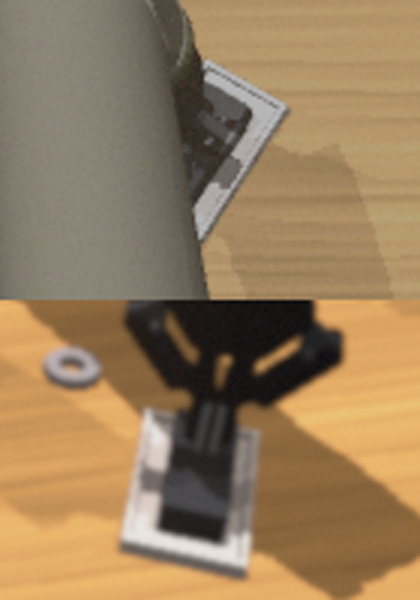

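The grey stone lies in the tray, centred and straight (scene half, (200,490)), with the shut fingers just above its middle. I feel down in small steps.

Request:
{"api": "play_rows", "payload": {"plan": [0,0,0,0,0,0.005,0,0,0,0,0,0,0.009,0,0,0,0,0,0,0.011,0,0,0,0,0,0,0.012,0,0,0,0,0,0,0.0125,0,0,0,0,0,0,0.013,0,0,0,0,0,0,0.0135,0,0,0,0,0,0,0.014,0,0,0,0,0,0,0.014,0]}}

```text
clock: 16.52
position: [0.6269, 0.264, 0.0453]
ee_rot: [0.273, 0.962, 0.0, -0.0]
ft_force: [0.1, -0.0, 0.1]
grip_width: 0.005
grasp_force: 0.0
```

Request:
{"api": "play_rows", "payload": {"plan": [0,0,0,0,0,0.0005,0,0,0,0,0,0,0.001,0,0,0,0,0,0,0.0015,0,0,0,0,0,0,0.002,0,0,0,0,0,0,0.002,0]}}

```text
clock: 17.15
position: [0.6269, 0.264, 0.0442]
ee_rot: [0.273, 0.962, 0.0, -0.0]
ft_force: [-3.9, -1.7, 7.7]
grip_width: 0.001
grasp_force: 4.3
```

Request:
{"api": "play_rows", "payload": {"plan": [0,0,0,0,0,0.0003,0,0,0,0,0,0,0.0003,0,0,0,0,0,0,0.0003,0,0,0,0,0,0,0.0003,0,0,0,0,0,0,0.0003,0,0,0,0,0,0,0.0003,0,0,0,0,0,0,0.0003,0]}}

```text
clock: 18.02
position: [0.6269, 0.264, 0.0442]
ee_rot: [0.273, 0.962, 0.0, -0.0]
ft_force: [-5.9, -1.5, 11.6]
grip_width: 0.006
grasp_force: 5.5
```

The press held 8 to 12 N for about 0.9 s. I lift and move towards the brown stone.

Request:
{"api": "play_rows", "payload": {"plan": [0,0,0,0,0,-0.002,0,0,0,0,0,0,-0.01,0,0,0,0,0,0,-0.03,0,0,0,0,0,0,-0.05,1,0,0,0,0,0,-0.07,1,0,0,0,0,0,-0.075,1,0,0,0,0,0,-0.075,1]}}

```text
clock: 18.9
position: [0.6269, 0.264, 0.1183]
ee_rot: [0.273, 0.962, 0.0, 0.0]
ft_force: [0.5, -0.4, -0.7]
grip_width: 0.847
grasp_force: 0.0
```

Run:
```python
from h import *
go((456,-135,90,-62.9),(456,-135,24,-62.9))
```

```text
[  0.   -0.  121.2] [-0.0641 -0.4294  0.0281]
[  0.   -0.  121.2] [-0.0641 -0.4294  0.0941]
```

Request:
{"api": "play_rows", "payload": {"plan": [0,0,6,-0.003,-0.02,0,1,0,0,15,-0.008,-0.055,0,1,0,0,25,-0.013,-0.09,0,1,0,0,35,-0.019,-0.125,0,1,0,0,45,-0.024,-0.16,0,1,0,0,55,-0.029,-0.195,0,1,0,0,65,-0.034,-0.23,0,1,0,0,75,-0.04,-0.266,0,1,0,0,85,-0.045,-0.302,0,1,0,0,95,-0.05,-0.336,0,1,0,0,105,-0.056,-0.372,0.005,1,0,0,114,-0.061,-0.405,0.015,1,0,0,121.2,-0.064,-0.429,0.025,1,0,0,121.2,-0.064,-0.429,0.028,1,0,0,121.2,-0.064,-0.429,0.028,1]}}

```text
clock: 20.78
position: [0.456, -0.1341, 0.0897]
ee_rot: [0.972, 0.236, -0.0, -0.0]
ft_force: [-0.1, 0.3, -0.4]
grip_width: 1.002
grasp_force: 0.0
```

Run:
```python
from h import *
top=viewer.camera("top"); sc=viewer.camera("scene")
a=top[110:270,150:450]; b=sc[200:360,160:460]
cv2.imwrite("pics/p6.png",cv2.resize(np.vstack([a,b]),None,fx=1.85,fy=1.85,interpolation=cv2.INTER_CUBIC)[:,:,::-1])
for k,z in(("tray",None),):
    c,r,s,t=measure(k,top); print(k,c,s,t)
try:
    c,r,s,t=measure("grey",top,(175,130,220,195),.018); print("grey",c,r,s,t)
except Exception as e: print(e)
go((456,-135,24,-62.9))
```

```text
tray [627.01676326 263.59468242] (134.36227416992188, 73.83450317382812) -31.687816619873047
grey [624.453955   264.53527925] [624.60241699 264.434021  ] (100.95741271972656, 44.26298141479492) -31.83328628540039
[-0.  -0.   0.2] [-0.0009  0.0007  0.0661]
```

View pics/p6.png

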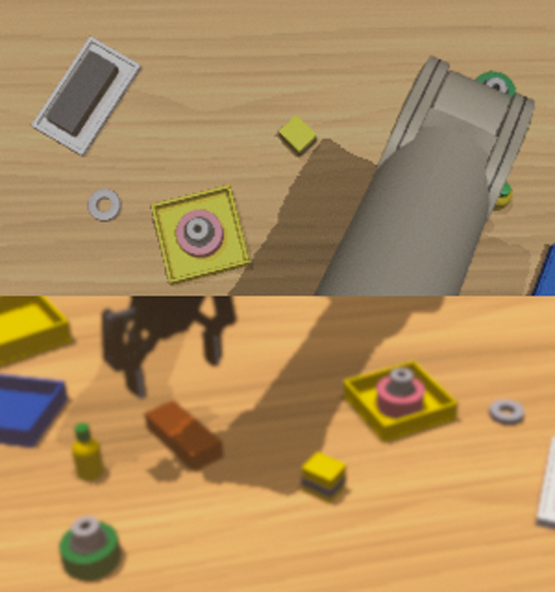

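Top half: grey stone centred in the tray at (83,95), pink wheel upright in the small yellow bin at (199,233). Scene half: the gripper is above the brown stone at (185,435), clear of the glue. I'll descend and grasp.

Request:
{"api": "play_rows", "payload": {"plan": [0,0,0,-0.001,0.001,0.015,1,0,0,0,-0.001,0.001,0.035,1,0,0,0,-0.001,0.001,0.055,1,0,0,0,-0.001,0.001,0.064,1,0,0,0,-0.001,0.001,0.067,1,0,0,0,-0.001,0.001,0.067,1,0,0,0,-0.001,0.001,0.067,0.2,0,0,0,-0.001,0.001,0.067,0,0,0,0,-0.001,0.001,0.067,0,0,0,0,-0.001,0.001,0.067,0,0,0,0,-0.001,0.001,0.067,0,0,0,0,-0.001,0.001,0.067,0,0,0,0,-0.001,0.001,0.067,0,0,0,0,-0.001,0.001,0.06,0,0,0,0,-0.001,0.001,0.045,0,0,0,0,-0.001,0.001,0.02,0,0,0,0,-0.001,0.001,0,0,0,0,0,-0.001,0.001,-0.01,0,0,0,0,-0.001,0.001,-0.01,0], "squeeze": 50}}

```text
clock: 23.25
position: [0.456, -0.1358, 0.1005]
ee_rot: [0.972, 0.235, 0.001, -0.0]
ft_force: [0.1, 0.2, -1.8]
grip_width: 0.449
grasp_force: 51.4
```

Run:
```python
from h import *
go((626,264,100,58.2))
```

```text
[ 1.000e-01 -1.000e-01 -1.211e+02] [ 0.3337 -0.2783  0.0011]
```

Request:
{"api": "play_rows", "payload": {"plan": [0,0,-5,0.013,-0.011,0,0,0,0,-13,0.036,-0.03,0,0,0,0,-22,0.061,-0.051,0,0,0,0,-31,0.085,-0.071,0,0,0,0,-40,0.11,-0.092,0,0,0,0,-49,0.135,-0.113,0,0,0,0,-58,0.16,-0.133,0,0,0,0,-67,0.185,-0.154,0,0,0,0,-76,0.21,-0.175,0,0,0,0,-85,0.234,-0.195,0,0,0,0,-94,0.259,-0.216,0,0,0,0,-103,0.284,-0.237,0,0,0,0,-112,0.308,-0.257,0,0,0,0,-119,0.328,-0.273,0,0,0,0,-121.1,0.3337,-0.2783,0,0,0,0,-121.1,0.3337,-0.2783,0,0,0,0,-121.1,0.3337,-0.2783,0.02,0,0,0,-121.1,0.3337,-0.2783,0.033,0,0,0,-121.1,0.3337,-0.2783,0.035,0,0,0,-121.1,0.3337,-0.2783,0.035,0]}}

```text
clock: 25.75
position: [0.6257, 0.2635, 0.0649]
ee_rot: [0.274, 0.962, -0.0, -0.0]
ft_force: [-0.7, -1.1, -2.2]
grip_width: 0.453
grasp_force: 51.3
```

Run:
```python
from h import *
a=viewer.camera("top")[110:210,130:270]; b=viewer.camera("scene")[240:340,410:550]
cv2.imwrite("pics/p7.png",cv2.resize(np.vstack([a,b]),None,fx=3,fy=3,interpolation=cv2.INTER_CUBIC)[:,:,::-1])
go((626,264,53.5,58.2))
```

```text
[0. 0. 0.] [0.0002 0.0001 0.0121]
```

View pics/p7.png

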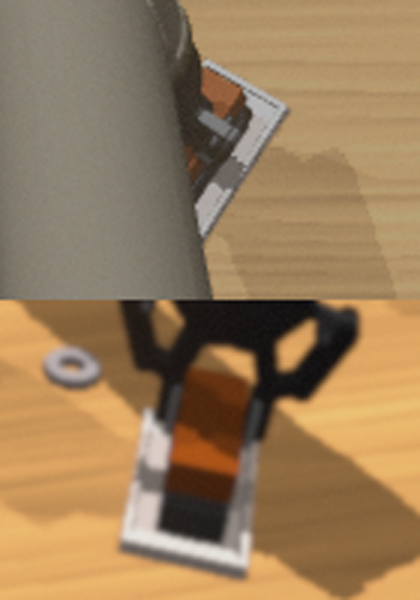

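The brown stone hovers about 11 mm above the grey one, parallel and centred ((205,440) in the scene half). I lower it.

Request:
{"api": "play_rows", "payload": {"plan": [0,0,0,0,0,0.004,0,0,0,0,0,0,0.008,0,0,0,0,0,0,0.01,0,0,0,0,0,0,0.011,0,0,0,0,0,0,0.0115,0,0,0,0,0,0,0.012,0,0,0,0,0,0,0.012,0]}}

```text
clock: 26.72
position: [0.6258, 0.2638, 0.0536]
ee_rot: [0.274, 0.962, 0.0, -0.0]
ft_force: [-3.7, -1.1, 5.2]
grip_width: 0.454
grasp_force: 52.1
```

Request:
{"api": "play_rows", "payload": {"plan": [0,0,0,0,0,0,0.5,0,0,0,0,0,0,0.6,0,0,0,0,0,0,0.7,0,0,0,0,0,0,0.7,0,0,0,0,0,-0.01,0.7,0,0,0,0,0,-0.03,0.7,0,0,0,0,0,-0.045,0.4,0,0,0,0,0,-0.05,0,0,0,0,0,0,-0.05,0,0,0,0,0,0,-0.05,0,0,0,0,0,0,-0.05,0,0,0,0,0,0,-0.05,0,0,0,0,0,0,-0.04,0,0,0,0,0,0,-0.03,0,0,0,0,0,0,-0.03,0], "squeeze": 20}}

```text
clock: 28.6
position: [0.6249, 0.2635, 0.0814]
ee_rot: [0.274, 0.962, -0.001, -0.001]
ft_force: [-0.2, -0.2, -0.6]
grip_width: 0.003
grasp_force: 0.0
```

Run:
```python
from h import *
print(status.get_obs()["ft_force"],status.get_obs()["position"])
a=viewer.camera("top")[110:210,130:270]; b=viewer.camera("scene")[240:340,410:550]
cv2.imwrite("pics/p8.png",cv2.resize(np.vstack([a,b]),None,fx=3,fy=3,interpolation=cv2.INTER_CUBIC)[:,:,::-1])
```

```text
[-0.16876331 -0.2435178  -0.57246684] [0.62493383 0.26347649 0.08142173]
```

View pics/p8.png

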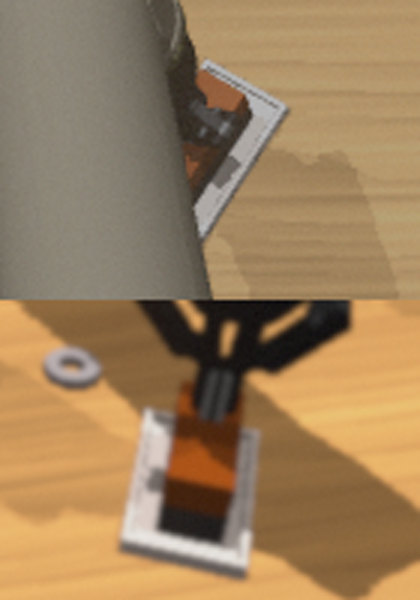

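The brown stone sits squarely on the grey one (scene half, edges in line at (200,500)). I feel down for the press.

Request:
{"api": "play_rows", "payload": {"plan": [0,0,0,0,0,0.006,0,0,0,0,0,0,0.01,0,0,0,0,0,0,0.012,0,0,0,0,0,0,0.013,0,0,0,0,0,0,0.0135,0,0,0,0,0,0,0.014,0,0,0,0,0,0,0.0145,0,0,0,0,0,0,0.0145,0]}}

```text
clock: 29.7
position: [0.6257, 0.2637, 0.0685]
ee_rot: [0.274, 0.962, 0.0, -0.0]
ft_force: [0.4, -0.2, 0.0]
grip_width: -0.003
grasp_force: 0.0
```

Request:
{"api": "play_rows", "payload": {"plan": [0,0,0,0,0,0.0004,0,0,0,0,0,0,0.0008,0,0,0,0,0,0,0.0012,0,0,0,0,0,0,0.0012,0]}}

```text
clock: 30.2
position: [0.6258, 0.2638, 0.0682]
ee_rot: [0.274, 0.962, 0.0, 0.0]
ft_force: [-3.2, -2.5, 8.5]
grip_width: -0.003
grasp_force: 4.1
```

Request:
{"api": "play_rows", "payload": {"plan": [0,0,0,0,0,0.0002,0,0,0,0,0,0,0.0002,0,0,0,0,0,0,0.0002,0,0,0,0,0,0,0.0002,0,0,0,0,0,0,0.0002,0,0,0,0,0,0,0.0002,0,0,0,0,0,0,0.0002,0]}}

```text
clock: 31.08
position: [0.6259, 0.2638, 0.0683]
ee_rot: [0.274, 0.962, 0.0, 0.0]
ft_force: [-4.3, -1.0, 10.3]
grip_width: 0.001
grasp_force: 4.9
```

The second press held 8 to 10 N for about 0.9 s. I lift and go to the green wheel.

Request:
{"api": "play_rows", "payload": {"plan": [0,0,0,0,0,-0.002,0,0,0,0,0,0,-0.01,0,0,0,0,0,0,-0.03,0,0,0,0,0,0,-0.05,1,0,0,0,0,0,-0.055,1,0,0,0,0,0,-0.055,1]}}

```text
clock: 31.82
position: [0.6259, 0.2639, 0.1227]
ee_rot: [0.274, 0.962, 0.0, 0.0]
ft_force: [-0.0, 0.5, -1.0]
grip_width: 0.639
grasp_force: 0.0
```

Run:
```python
from h import *
go((618,-240,100,0),(618,-240,42.5,0))
```

```text
[ 0.1 -0.  58.2] [-0.2586 -0.4325  0.0223]
[ 0.1 -0.  58.2] [-0.2586 -0.4326  0.0798]
```

Request:
{"api": "play_rows", "payload": {"plan": [0,0,3,-0.012,-0.02,0,1,0,0,8,-0.034,-0.058,0,1,0,0,14,-0.06,-0.1,0,1,0,0,20,-0.086,-0.145,0,1,0,0,26,-0.112,-0.19,0,1,0,0,32,-0.14,-0.235,0,1,0,0,38,-0.168,-0.28,0,1,0,0,44,-0.195,-0.325,0,1,0,0,50,-0.22,-0.37,0.005,1,0,0,55,-0.242,-0.405,0.015,1,0,0,58,-0.256,-0.428,0.022,1,0,0,58.2,-0.2586,-0.4325,0.022,1,0,0,58.2,-0.2586,-0.4325,0.022,1,0,0,58.2,-0.2586,-0.4325,0.04,1,0,0,58.2,-0.2586,-0.4325,0.06,1,0,0,58.2,-0.2586,-0.4325,0.072,1,0,0,58.2,-0.2586,-0.4325,0.077,1,0,0,58.2,-0.2586,-0.4325,0.077,1]}}

```text
clock: 34.08
position: [0.6177, -0.2402, 0.0448]
ee_rot: [0.707, 0.707, -0.0, -0.0]
ft_force: [0.6, -0.7, 0.4]
grip_width: 0.998
grasp_force: 0.0
```

Run:
```python
from h import *
top=viewer.camera("top"); sc=viewer.camera("scene")
a=top[100:280,160:260]; b=sc[260:440,140:290]
cv2.imwrite("pics/p9.png",cv2.resize(np.hstack([a,b]),None,fx=3,fy=3,interpolation=cv2.INTER_CUBIC)[:,:,::-1])
go((618,-240,42,0))
```

```text
[0. 0. 0.] [ 0.0003 -0.0001  0.0036]
```

View pics/p9.png

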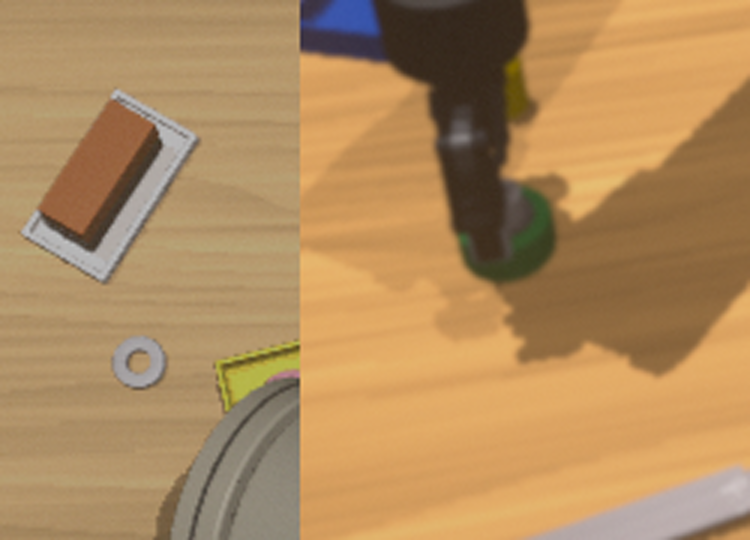

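The stack is square in the tray ((100,170) on the left). On the right, the gripper straddles the green wheel's hub at (515,210). I'll close and lift.

Request:
{"api": "play_rows", "payload": {"plan": [0,0,0,0,0,0.003,1,0,0,0,0,0,0.003,0.1,0,0,0,0,0,0.003,0,0,0,0,0,0,0.003,0,0,0,0,0,0,0.003,0,0,0,0,0,0,0.003,0,0,0,0,0,0,0.003,0,0,0,0,0,0,0.003,0,0,0,0,0,0,-0.005,0,0,0,0,0,0,-0.02,0,0,0,0,0,0,-0.04,0,0,0,0,0,0,-0.06,0,0,0,0,0,0,-0.065,0,0,0,0,0,0,-0.065,0,0,0,0,0,0,-0.065,0], "squeeze": 40}}

```text
clock: 36.05
position: [0.6174, -0.2398, 0.1093]
ee_rot: [0.707, 0.707, -0.0, -0.001]
ft_force: [0.2, 0.2, -1.2]
grip_width: 0.285
grasp_force: 39.4
```

Run:
```python
from h import *
go((364.5,-329,110,-42),(364.5,-329,45.8,-42))
```

```text
[-0.1 -0.  42. ] [-0.0891 -0.2529 -0.0004]
[-0.1 -0.  42. ] [-0.0891 -0.2529  0.0638]
```

Request:
{"api": "play_rows", "payload": {"plan": [0,0,2,0,-0.005,-0.015,0,0,0,5,-0.008,-0.022,-0.03,0,0,0,9,-0.018,-0.05,-0.03,0,0,0,14,-0.03,-0.085,-0.03,0,0,0,19,-0.042,-0.12,-0.03,0,0,0,24,-0.055,-0.155,-0.03,0,0,0,30,-0.067,-0.19,-0.03,0,0,0,36,-0.078,-0.222,-0.03,0,0,0,41,-0.086,-0.245,-0.025,0,0,0,42,-0.089,-0.253,-0.015,0,0,0,42,-0.089,-0.253,0,0,0,0,42,-0.089,-0.253,0.02,0,0,0,42,-0.089,-0.253,0.04,0,0,0,42,-0.089,-0.253,0.053,0,0,0,42,-0.089,-0.253,0.06,0,0,0,42,-0.089,-0.253,0.062,0,0,0,42,-0.089,-0.253,0.063,0,0,0,42,-0.089,-0.253,0.0635,0,0,0,42,-0.089,-0.253,0.064,0,0,0,42,-0.089,-0.253,0.064,0]}}

```text
clock: 38.55
position: [0.365, -0.3292, 0.0463]
ee_rot: [0.913, 0.407, 0.0, 0.0]
ft_force: [0.4, 0.4, 0.4]
grip_width: 0.286
grasp_force: 39.7
```

Request:
{"api": "play_rows", "payload": {"plan": [0,0,0,0,0,0.0004,0,0,0,0,0,0,0.0006,0,0,0,0,0,0,0.0006,0]}}

```text
clock: 38.92
position: [0.3651, -0.3292, 0.0462]
ee_rot: [0.913, 0.407, 0.0, -0.0]
ft_force: [-1.6, 3.7, 12.9]
grip_width: 0.287
grasp_force: 40.9
```

The wheel is on the bin floor. I release it and retreat.

Request:
{"api": "play_rows", "payload": {"plan": [0,0,0,0,0,-0.0006,0,0,0,0,0,0,-0.0006,0.5,0,0,0,0,0,-0.0006,0.8,0,0,0,0,0,-0.0006,0.8,0,0,0,0,0,-0.01,1,0,0,0,0,0,-0.03,1,0,0,0,0,0,-0.07,1,0,0,0,0,0,-0.12,1,0,0,0,0,0,-0.15,1,0,0,0,0,0,-0.15,1,0,0,0,0.02,0.03,-0.15,1,0,0,0,0.06,0.09,-0.15,1,0,0,0,0.1,0.14,-0.15,1,0,0,0,0.11,0.15,-0.15,1,0,0,0,0.11,0.15,-0.15,1]}}

```text
clock: 40.8
position: [0.5508, -0.3473, 0.1934]
ee_rot: [0.913, 0.408, -0.001, -0.001]
ft_force: [-1.0, 0.4, -0.5]
grip_width: 1.001
grasp_force: 0.0
```

Run:
```python
from h import *
top=viewer.camera("top"); sc=viewer.camera("scene")
a=top[100:320,140:520]; b=sc[180:400,120:500]
cv2.imwrite("pics/p10.png",cv2.resize(np.vstack([a,b]),None,fx=1.35,fy=1.35,interpolation=cv2.INTER_CUBIC)[:,:,::-1])
```

```text
(no output)
```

View pics/p10.png

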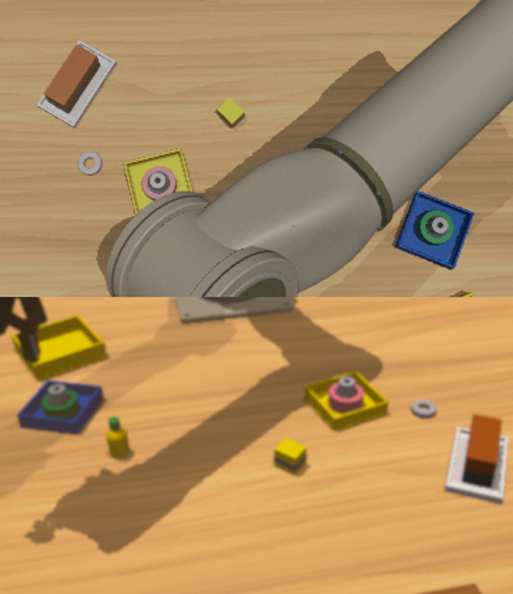

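The final picture shows the job done:
- **Wheels:** green wheel upright in the blue bin at (437,227), pink wheel upright in the small yellow bin at (158,182).
- **Stones:** brown on grey in the tray at (72,78).
- **Left alone:** glue (118,440), carton (290,455) and ring (89,162) stand where they were.

The arm is clear, so I hand in.

```bash
python3 -c "
from workcell import manip
print(manip.hand_in())"
```

```text
the job is handed in; nothing more can be done
None
```

The job is done and handed in at about 41 s on the robot clock: grey stone in the tray and pressed at about 8–12 N, brown stone on top and pressed at about 8–10 N, pink wheel upright in the small yellow bin, green wheel upright in the blue bin, and the glue bottle, ring and carton left where they were.

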